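# Hold the strainer cover over its studs for the gasket

## Robot

A 6-joint arm with a two-finger parallel gripper is mounted at the origin on the work surface. World frame = base frame: x ahead of the robot, y to its left, z up, the work surface at z = 0. Lengths are in m, angles in rad, forces in N, time in s.
With the tool pointing down it reaches from about 0.4 to 0.825 m from the base axis. Payload 7 kg.
Tool frame: the origin (TCP) lies at the very end of the fingers, on their centre line; the grasp point (between the pads) lies 19 mm behind it; x points along the fingers, y is the direction in which the jaws open and shut, and the axes are right-handed (so a half turn about x gives the same grasp; the last joint's range is limited). The gripper opens to 88 mm and grips with 3 to 60 N. Pads are 19 mm wide; open, the fingers measure 130 mm over their backs; the gripper's body (78 mm by 193 mm) begins 47 mm behind the grasp point.
Start: joints at [1.445, 0.359, 0.012, 0, -1.224, -0.288], TCP at [0.271, 0.618, 0.227] pointing down, gripper open.
Joint ranges: [-3.07, 3.07], [-1.43, 2.12], [-1.02, 1.25], [-3.03, 1.67], [-3.05, -0], [-3.03, 3.03]. Speed limits (rad/s): [2.39, 2.39, 3.01, 3.14, 3.14, 3.14].

## Interface

Orientations are given as [roll, pitch, yaw] about the fixed x, y, z axes, in that order (R = Rz(yaw) Ry(pitch) Rx(roll)).
In Python, from station import arm gives the robot as it stands.
- The arm moves only by the shell command python3 -m inch 'ROWS' [OPENING] [FORCE]. ROWS is text: rows parted by semicolons, each of 6 numbers parted by spaces: the shift along the world's x, y, z in units of 30 mm (1.0 is 30 mm), then the turn, a rotation vector about the world's x, y, z in units of 5 degrees (1.0 is 5 degrees). In form: dx dy dz wx wy wz; .... A call has 1 to 12 rows; each row shifts and turns the commanded pose from where the row before left it; what a row does not reach is not made up. A row lasts 1/8 s, in which the tool goes at most 62.5 mm and 10.7 degrees, less where a joint would pass 70% of its speed; a pose out of reach is approached as far as the arm can. A call is refused whole if a number of a shift passes 1 or a number of a turn 1, either way. A call with a gripper value outside its range is refused whole. OPENING is the opening, from 0 (shut) to 1 (fully open), set as the call begins (- or left out, the last holds). The fingers move at their own pace and stop on an object; FORCE is the grip in N (left out, the last holds). Time passes only in rows, so rows that do not move let the fingers close. It gives the time, the measured TCP pose, the force and the opening at its end, in the units of the state.
- arm.get_state(): the state, without advancing time (a new reading comes with each control period).
- arm.grab_frame(name): name is "scene" or "top" or "wrist"; returns a dict with "frame" (400x640x3 uint8, red, green, blue), "range_z" (400x640 float32, m along the optical axis (not along the pixel's ray), 0 where there is no reading), "mtx" (3x3 intrinsics, pixels), "pose" (4x4, takes a point from camera to world coordinates). Camera axes: x right, y up, looking along -z (the intrinsics and any distortion apply to the point x, -y, -z); pixel columns grow to the right and rows downward; lengths in m; the calibration is good to about 2 mm. A picture is of the moment at which its call begins.
- arm.job_done(): hands the job in, once; it reports no verdict.
Trained networks look in a picture, given as the dict that the camera call returned (one of the last four; its "shot" number tells which), for a name from the list of things; names that differ only in an ending like _2 or _b are one class to them, and where a whole thing is asked for, a point or a joint stands for the part that bears it (a point fixed in the world has none). Each returns a list of dicts, best first, with "confidence" (0 to 1); they miss things now and then, are a little off and sometimes report something else, mostly with a low value. They report only what shows in the picture. A call takes as long as a camera call. They do not tell look-alikes from the thing itself.
- arm.search_frame(picture, target): "extent" ([centre column, centre row, width, height] as shares, 0 to 1, of the picture: columns of its width, rows of its height, round what is visible of it).
- arm.masks_of(picture, target): "mask" (400x640 bool, what is visible of it) and "extent" ([centre column, centre row, width, height] as shares, 0 to 1, of the picture: columns of its width, rows of its height, round what is visible of it).
- arm.place_of(picture, target): "position" ([column, row] as shares, 0 to 1, of the picture: columns of its width, rows of its height: a listed point, or the origin of a listed thing).
The state is a dict: "t": time; "q": joint angles; "qd": joint speeds; "joint_efforts": joint torques, N m; "eef_pos": TCP position; "ee_rot": TCP orientation; "force": force on the tool from outside, world axes, zero at the start; "moment": the same for the moment, N m; "width": finger opening in m.
Only numpy, scipy, OpenCV 4.12 (cv2) and the standard library are available. Lean on these libraries where they do the work, as an engineer would, in place of code of your own. Each camera call takes 0.05 s, during which the arm holds its last target. There are 200 camera calls.

## Task

The pipe strainer on the plywood board stands open for a new gasket: first push its slide valve fully shut, so that nothing can drop down the outlet. Then take the oval two-bolt cover by its rib, carry it over the things standing in between, and hold it level about a centimetre above the tips of the strainer's two studs, its two holes in line with them and nothing touching, so that I can slip the gasket under. Finish while still holding it there (do not set it down or let go), and leave everything else where it is.

Things in the scene. Friction and masses are not known exactly. Their poses are not given: they have to be found in the camera images.
- strainer: Blue cast strainer, fixed on a plywood board 120 x 320 x 18 mm; its yaw varies. Origin: on the bench under the axis of the open round pot; z up. Pot flange face 120 mm up, 82 mm wide, with an ear at +y and -y. Pipe run along y, centre line 68 mm up: brass hexagon end at y = +88 mm; slide valve (aluminium, 108 mm high) at y = -110 mm, grey pipe to y = -185 mm.
- stud_tips (a point): Point half-way between the tips of the strainer's two upright 8 mm studs, on the pot's axis, 145 mm above the bench. Axes as the strainer's: the studs stand at y = +50 and -50 mm from this point, z up.
- gate (a joint): Slide valve, m: 0 = fully shut (handle pushed in towards the valve housing as far as it goes, a firm stop), 0.045 = fully open (handle out). Shutting moves the handle along the strainer's +x. It slides with about 4 N of friction and stays where it is left.
- gate_grip (a point): Middle of the free upper part of the slide valve's upright steel handle plate, 94 mm above the bench; moves with it, axes as the strainer's. Plate: 12 mm thick (x, the sliding direction), 30 mm wide (y), 53 to 117 mm above the bench. An 8 mm rod, 26 mm below this point, leads from it along +x into the valve; the gland is 10 mm from the plate when shut.
- cover_mid (a point): Blue oval two-bolt cover, lying flat, 0.3 to 0.55 kg. Point on its axis, 30 mm above its flat underside. Flange 130 mm long (y), 80 wide (x), 13 thick, with holes at y = +-50 mm; boss 56 mm wide up to 18 mm above the underside; on it an upright lifting rib 14 mm thick (x), 52 mm long (y), top 60 mm above the underside: pinch it across the 14 mm. Fits either way round.
- cover: The same oval cover: origin at the centre of its flat underside, axes as cover_mid (y = long axis).
- round_cover_mid (a point): Not wanted: a similar blue cover of another size, round (about 109 mm across) with four holes and the same rib; point 30 mm above its underside. It and the oval cover may lie in either of two places. Leave it alone.
- carton: Open cardboard box of brass fittings, fixed between the covers and the strainer: 150 (x) x 110 (y) mm, walls 100 mm high, one fitting up to 130 mm; open flaps spread 31 mm beyond both y sides and up to 126 mm high beyond its +x side by 31 mm. Origin under its centre. Do not bump it.
- tin_mid (a point): Standing round plastic jar, 72 mm wide, 130 mm high, between the covers and the strainer; point half-way up. Leave alone.
- tape: Roll of white thread tape lying flat, 58 mm wide, 18 mm high; origin under its centre. Leave alone.
- gasket: Oval cork gasket lying flat, 128 x 80 x 3 mm (long axis y); origin under its centre. The person will fit it: leave alone.
- elbow: Brass pipe elbow lying flat, 59 mm each way, 38 mm high; origin under its bend, arms along +x and +y. Leave alone.
- funnel: White funnel standing mouth down, 116 mm wide, 115 mm high; origin under its centre. Leave alone.
- spanner: Steel spanner about 200 mm long lying behind the strainer along its own x; origin under its middle. Leave alone.
Things that resemble listed ones, but are neither listed nor needed, are in the scene too. What is shaped like the cover but pink, red or turquoise is not meant.

How it is judged:
On the way, in this order (a step that is already met when the one before it is completed fails the run):
1. the slide valve is pushed fully shut (within 4 mm), the cover still lying in its place (value of joint gate below 0.004 m and distance of cover_mid from where it was at the start of the episode below 0.03 m), for 0.2 s.
2. the oval cover is gripped and lifted at least 60 mm clear of the bench (height (world z) of cover above 0.06 m and contact force between the fingers and cover above 1 N), for 0.2 s.
At the end, for the whole second after the job is handed in: The robot still holds the oval cover, at rest: underside 3 to 20 mm above the stud tips, centre within 6 mm, long axis within 0.10 rad of the line of the studs (either way round), level within 0.09 rad, not touching the strainer; the slide valve is shut within 4 mm (horizontal distance between cover_mid and stud_tips below 0.006 m and z of cover_mid in the frame of stud_tips between 0.033 and 0.05 m and angle between the y axis of cover_mid and the y axis of stud_tips, either way round below 0.1 rad and angle between cover_mid's own z axis and vertical below 0.09 rad and contact force between the fingers and cover above 1 N and contact force between cover and strainer below 0.1 N and linear speed of cover below 0.02 m/s and value of joint gate below 0.004 m); the arm keeps its last pose, push and grip.
It fails at once if the cover touches the studs or any part of the strainer (more than 1 N) (contact force between cover and strainer above 1 N).
It fails at once if the carton is bumped by the cover (more than 1 N) or the robot (more than 3 N) (contact force between carton and cover above 1 N or contact force between carton and the arm above 3 N or contact force between carton and the fingers above 3 N).
It fails at once if the round cover, jar, tape, gasket, elbow, funnel or spanner is shifted by more than 30 mm, or the jar is tipped (distance of any of round_cover_mid, tin_mid, tape, gasket, elbow, funnel, spanner from where it was at the start of the episode above 0.03 m or angle between tin_mid's own z axis and vertical above 0.4 rad).
It also fails if it takes over 67 s, if anything falls off the work surface, if the arm or the gripper's body presses on something with over 40 N, if the wrist force passes 120 N, or if a joint passes its speed limit or range.

## Working session

There is one attempt and no reset: what is moved stays moved. The work goes in short steps, Python scripts to look and compute and a shell command to move; the robot and the scene stay as the last step left them, time stands still between calls to the robot, and variables do not carry over. Pictures are saved under pics/ and viewed, about 8 in all and at most 12, crops included, and the job is handed in when it is done.

```bash
mkdir -p pics
cat > h.py <<'E'
import numpy as np, cv2
from station import arm
def P(f,c,r):
    """pixels -> world points, via range_z"""
    c=np.asarray(c);r=np.asarray(r);z=f["range_z"][r,c];K=f["mtx"]
    p=np.stack([(c-K[0,2])/K[0,0]*z,-(r-K[1,2])/K[1,1]*z,-z,np.ones_like(z)],-1)
    return (p@f["pose"].T)[...,:3]
def ray(f,c,r,h):
    K=f["mtx"];d=f["pose"][:3,:3]@np.array([(c-K[0,2])/K[0,0],-(r-K[1,2])/K[1,1],-1]);o=f["pose"][:3,3]
    return o+d*(h-o[2])/d[2]
def proj(f,p):
    q=np.linalg.inv(f["pose"])@np.append(p,1);K=f["mtx"]
    return K[0,0]*q[0]/-q[2]+K[0,2], K[1,1]*-q[1]/-q[2]+K[1,2]
E
python3 - <<'E'
from h import *
s=arm.get_state();print(s)
for n in("top","scene"):
    f=arm.grab_frame(n);cv2.imwrite(f"pics/{n}0.png",f["frame"][...,::-1])
    print(n,f["pose"][:3,3].round(3),f["mtx"][0,0],[k for k in f])
    for t,h in(("stud_tips",.145),("strainer",0),("gate_grip",.094),("cover_mid",.03),("round_cover_mid",.03),("tin_mid",.065),("carton",0)):
        for d in arm.place_of(f,t)[:3]:
            c,r=d["position"][0]*640,d["position"][1]*400
            print(t,round(d["confidence"],2),int(c),int(r),ray(f,c,r,h).round(3))
E
```

```text
{'t': 0.0, 'q': array([ 1.44508354e+00,  3.59354533e-01,  1.10731658e-02, -3.68265969e-04,
       -1.22407951e+00, -2.88103218e-01]), 'qd': array([-0.00191912, -0.00033866, -0.00012278, -0.00087263, -0.00021224,
        0.0013236 ]), 'joint_efforts': array([-1.33876292e-03, -5.82723141e+01,  2.93048537e+01,  6.99690789e+00,
        6.72890237e-03, -1.82873127e-04]), 'eef_pos': array([0.27124287, 0.61757955, 0.22564656]), 'ee_rot': array([ 1.64116152,  1.56919391, -1.91437256]), 'force': array([-0.18698622,  0.85766097, -0.60689187]), 'moment': array([-0.00865241, -0.03794758, -0.04983993]), 'width': 0.08758655479483286}
top [0.484 0.032 1.435] 435.56712038107986 ['frame', 'range_z', 'mtx', 'pose', 'shot']
stud_tips 0.95 402 190 [ 0.579 -0.204  0.145]
stud_tips 0.31 334 222 [ 0.48  -0.007  0.145]
stud_tips 0.23 302 245 [0.409 0.084 0.145]
strainer 0.6 394 195 [ 0.573 -0.207  0.   ]
gate_grip 0.56 433 237 [ 0.442 -0.312  0.094]
cover_mid 0.95 202 230 [0.441 0.415 0.03 ]
cover_mid 0.94 187 179 [0.604 0.472 0.03 ]
cover_mid 0.59 240 181 [0.603 0.299 0.03 ]
round_cover_mid 0.84 258 223 [0.468 0.234 0.03 ]
round_cover_mid 0.27 433 239 [ 0.434 -0.328  0.03 ]
tin_mid 0.74 299 243 [0.409 0.099 0.065]
tin_mid 0.22 449 274 [ 0.327 -0.372  0.065]
carton 0.57 308 182 [0.607 0.078 0.   ]
carton 0.56 286 257 [0.36  0.143 0.   ]
scene [ 1.207 -0.259  0.84 ] 382.30262349554937 ['frame', 'range_z', 'mtx', 'pose', 'shot']
stud_tips 0.71 222 220 [ 0.572 -0.21   0.145]
stud_tips 0.34 398 199 [0.689 0.212 0.145]
strainer 0.93 234 257 [ 0.579 -0.204  0.   ]
cover_mid 0.86 452 181 [0.609 0.482 0.03 ]
cover_mid 0.68 397 195 [0.588 0.296 0.03 ]
cover_mid 0.67 420 238 [0.75  0.263 0.03 ]
round_cover_mid 0.58 361 172 [0.456 0.249 0.03 ]
tin_mid 0.87 305 172 [0.414 0.075 0.065]
carton 0.81 334 232 [0.612 0.074 0.   ]
```

```bash
python3 -c "
import cv2
a=cv2.imread('pics/top0.png')[120:320,140:500];cv2.imwrite('pics/top0c.png',cv2.resize(a,(792,440),interpolation=cv2.INTER_CUBIC))"
```

```text
(no output)
```

View pics/top0c.png

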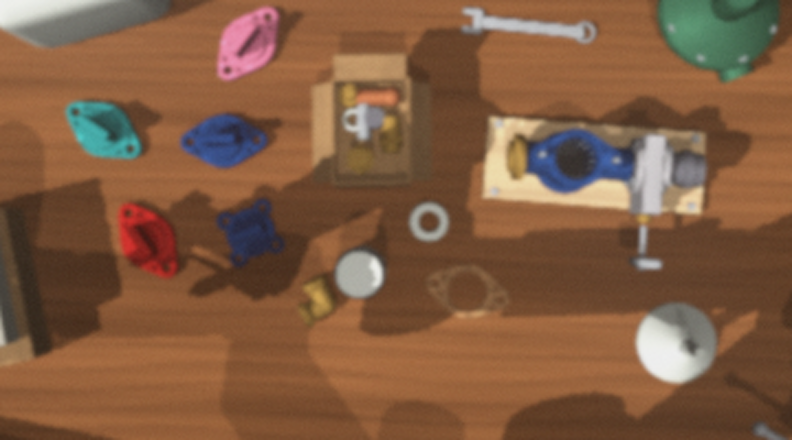

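View pics/scene0.png

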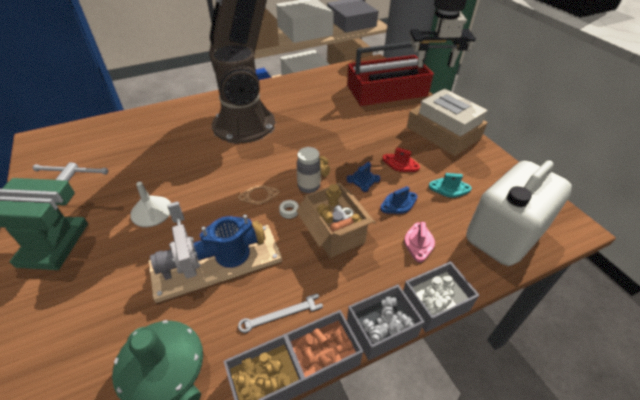

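The top crop shows the blue oval cover at about px (242,184), with the four-hole cover at (254,225). The strainer is at (401,192) with its brass end to the left (+y), and the valve handle is out at (433,239). The jar, tape, gasket and carton stand in between. Next I'll measure poses from depth.

Run:
```python
from h import *
f=arm.grab_frame("top")
rr,cc=np.mgrid[0:400,0:640];W=P(f,cc,rr);x,y,z=W[...,0],W[...,1],W[...,2]
hsv=cv2.cvtColor(f["frame"],cv2.COLOR_RGB2HSV).astype(int)
def rect(m,name):
    p=W[m][:,:2].astype(np.float32)
    if len(p)<5: print(name,"few",len(p));return
    (c,s,a)=cv2.minAreaRect((p*1000));d=np.linalg.svd(p-p.mean(0),full_matrices=False)[2][0]
    d=d*np.sign(d[1]);print(name,len(p),"c",np.round(c,1),"s",np.round(s,1),"a",round(a,1),"mean",(p.mean(0)*1000).round(1),"yaw",round(np.arctan2(-d[0],d[1]),4),"z",np.median(W[m][:,2]).round(4))
blue=(hsv[...,0]>100)&(hsv[...,0]<130)&(hsv[...,1]>110)
box=lambda x0,x1,y0,y1:(x>x0)&(x<x1)&(y>y0)&(y<y1)
S=box(.45,.7,-.4,-.0)
rect(S&(z>.010)&(z<.03),"board");rect(S&blue&(z>.112)&(z<.13),"flange")
rect(S&(z>.132),"studs/hi");rect(S&(z>.1)&(y<-.26),"valve")
rect(box(.35,.5,-.36,-.26)&(z>.105)&(z<.13),"handle top")
C=box(.53,.68,.21,.37)
rect(C&blue&(z>.006)&(z<.025),"cover flange");rect(C&blue&(z>.006),"cover all");rect(C&(z>.05),"rib")
rect(box(.4,.54,.17,.3)&blue&(z>.005),"round")
rect(box(.36,.46,.04,.16)&(z>.1),"jar top");rect(box(.5,.75,-.05,.2)&(z>.08),"carton")
rect(box(.25,.45,-.45,-.3)&(z>.05),"funnel")
print("bench z",np.median(z[box(.3,.8,-.4,.4)]))
for n in("top","scene"):
    g=f if n=="top" else arm.grab_frame(n)
    for t,h in(("cover_mid",.03),("gate_grip",.094)):
      for d in arm.place_of(g,t): print(n,t,d["confidence"],ray(g,d["position"][0]*640,d["position"][1]*400,h).round(3))
```

```text
board 1752 c [ 576.9 -193. ] s [211.  424.4] a 11.5 mean [ 568.6 -210.4] yaw 0.0712 z 0.0192
flange 387 c [ 577.8 -205.3] s [ 75.5 113.1] a 23.5 mean [ 575.9 -205.4] yaw 0.0145 z 0.1209
studs/hi 17 c [ 578.  -206.6] s [107.6   6.5] a 88.2 mean [ 577.4 -209.2] yaw -0.0437 z 0.1456
valve 449 c [ 567.6 -311. ] s [105.3 102.7] a 47.0 mean [ 562.5 -313.9] yaw 1.5489 z 0.1078
handle top 42 c [ 436.5 -309.1] s [ 9.5 27.5] a 1.2 mean [ 436.6 -308.5] yaw 0.0432 z 0.1171
cover flange 339 c [596.5 297.2] s [103.4  73.8] a 62.1 mean [593.7 300.1] yaw -0.215 z 0.0158
cover all 425 c [596.5 297.2] s [103.4  73.8] a 62.1 mean [594.  299.8] yaw -0.1733 z 0.017
rib 75 c [595.6 300. ] s [12.9 51.7] a 2.0 mean [595.8 300.1] yaw 0.0566 z 0.0601
round 71 c [464.3 264.7] s [42.1 48.6] a 48.6 mean [459.  259.3] yaw 0.7993 z 0.0583
jar top 411 c [410.8  85.7] s [67.  67.2] a 2.1 mean [412.3  85.3] yaw -0.0743 z 0.1304
carton 1735 c [624.6  77.4] s [179.8 146.2] a 3.0 mean [633.6  77.1] yaw -1.4849 z 0.0965
funnel 175 c [ 375.5 -349.4] s [167.2  39.5] a 25.2 mean [ 350.8 -357.8] yaw -1.0818 z 0.0746
bench z 0.002960062988220713
top cover_mid 0.97 [0.601 0.468 0.03 ]
top cover_mid 0.82 [0.748 0.272 0.03 ]
top cover_mid 0.79 [0.607 0.298 0.03 ]
top cover_mid 0.69 [0.443 0.411 0.03 ]
top gate_grip 0.47 [ 0.394 -0.059  0.094]
top gate_grip 0.43 [ 0.439 -0.316  0.094]
scene cover_mid 0.87 [0.748 0.266 0.03 ]
scene cover_mid 0.78 [0.597 0.3   0.03 ]
scene cover_mid 0.59 [0.439 0.423 0.03 ]
scene cover_mid 0.57 [0.609 0.48  0.03 ]
scene gate_grip 0.59 [ 0.436 -0.307  0.094]
```

```bash
python3 -m inch '0.3 -0.4 0 0 0 -0.5;0.6 -0.9 0 0 0 -1;0.7 -0.9 0 0 0 -1;0.7 -0.9 0 0 0 -1;0.7 -0.9 0 0 0 -1;0.7 -0.9 0 0 0 -1;0.7 -0.9 0 0 0 -1;0.7 -0.9 0 0 0 -1;0.7 -0.9 0 0 0 -1;0.7 -0.9 0 0 0 -1;0.7 -0.9 0 0 0 -1;0.2 -0.9 0 0 0 -1' 0 20; python3 -m inch '0 -1 0 0 0 -1;0 -1 0 0 0 -1;0 -1 0 0 0 -1;0 -1 0 0 0 0;0 -1 0 0 0 0;0 -1 0 0 0 0;0 -1 0 0 0 0;0 -1 0 0 0 0;0 -1 0 0 0 0;0 -1 0 0 0 0;0 0 0 0 0 0'
python3 - <<'E'
from h import *
s=arm.get_state();print(s['q'].round(3),s['eef_pos'].round(4),s['ee_rot'].round(3),(s['ee_rot'][0]-s['ee_rot'][2]))
E
```

```text
t: 2.6
eef_pos: [0.4943, 0.3071, 0.2264]
ee_rot: [3.041, 1.571, -1.524]
force: [-0.4, 0.0, -0.1]
width: 0.0005
t: 3.98
eef_pos: [0.4928, 0.0069, 0.2267]
ee_rot: [-1.205, 1.571, 0.254]
force: [0.0, -0.1, 0.1]
width: 0.0003
[ 0.414  0.055 -0.378  0.    -1.137 -0.526] [0.4928 0.0069 0.2267] [-1.205  1.571  0.254] -1.4583486223725615
```

```bash
python3 -m inch '-0.31 -0.96 0 0 0 0.2;-0.31 -0.96 0 0 0 0.2;-0.31 -0.96 0 0 0 0.2;-0.31 -0.96 0 0 0 0.2;-0.31 -0.96 0 0 0 0;-0.31 -0.96 0 0 0 0;-0.31 -0.96 0 0 0 0;-0.31 -0.96 0 0 0 0;-0.31 -0.96 0 0 0 0;-0.31 -0.96 0 0 0 0;-0.31 -0.96 0 0 0 0;0 0 0 0 0 0'
cat >> h.py <<'E'
def rect(W,m,name):
    p=W[m][:,:2].astype(np.float32)
    if len(p)<5: print(name,"few",len(p));return
    (c,s,a)=cv2.minAreaRect((p*1000));d=np.linalg.svd(p-p.mean(0),full_matrices=False)[2][0]
    d=d*np.sign(d[1]);print(name,len(p),"c",np.round(c,1),"s",np.round(s,1),"a",round(a,1),"mean",(p.mean(0)*1000).round(1),"yaw",round(np.arctan2(-d[0],d[1]),4),"z",np.median(W[m][:,2]).round(4))
def cloud(f):
    rr,cc=np.mgrid[0:400,0:640];return P(f,cc,rr)
E
python3 - <<'E'
from h import *
s=arm.get_state();print(s['q'].round(3),s['eef_pos'].round(4))
f=arm.grab_frame("wrist");cv2.imwrite("pics/w1.png",f["frame"][...,::-1]);print(f["pose"].round(3),f["mtx"][0,0])
W=cloud(f);x,y,z=np.moveaxis(W,-1,0)
rect(W,(x>.42)&(x<.46)&(y>-.34)&(y<-.28)&(z>.11)&(z<.125),"handle")
rect(W,(x>.5)&(z>.14)&(z<.15)&(y>-.3),"studs")
E
```

```text
t: 5.48
eef_pos: [0.3904, -0.3089, 0.2264]
ee_rot: [1.692, 1.571, -3.062]
force: [0.5, 1.1, -0.5]
width: 0.0004
[-0.274  0.064 -0.369  0.    -1.138  0.232] [ 0.3904 -0.3089  0.2264]
[[-0.999 -0.04  -0.012  0.388]
 [ 0.042 -0.954 -0.297 -0.39 ]
 [ 0.    -0.297  0.955  0.385]
 [ 0.     0.     0.     1.   ]] 322.87008161060743
handle 472 c [ 436.1 -312.2] s [29.1 12.2] a 87.3 mean [ 435.5 -312.9] yaw -0.042 z 0.1168
studs 105 c [ 574.  -258.4] s [8. 7.] a 74.3 mean [ 573.5 -258.9] yaw 0.2002 z 0.1444
```

View pics/w1.png

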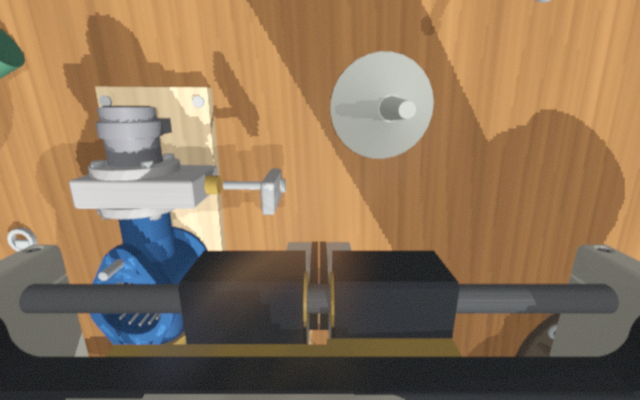

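The wrist view shows the handle plate at px (272,190), with the funnel at (385,105) clear of the fingers. The fingers are closed behind the plate (−x side), so I'll lower and push.

```bash
python3 -m inch '0 -0.08 -0.9 0 0 0;0 0 -0.9 0 0 0;0 0 -0.9 0 0 0;0 0 -0.9 0 0 0;0 0 -0.9 0 0 0;0 0 -0.1 0 0 0;0 0 0 0 0 0'; python3 -m inch '0.3 -0.01 0 0 0 0;0.3 -0.01 0 0 0 0;0.2 -0.01 0 0 0 0;0.2 -0.01 0 0 0 0;0.2 -0.01 0 0 0 0;0.2 -0.01 0 0 0 0;0.2 -0.01 0 0 0 0;0 0 0 0 0 0'
```

```text
t: 6.4
eef_pos: [0.3917, -0.31, 0.0893]
ee_rot: [-2.281, 1.57, -0.748]
force: [-0.1, 0.3, -0.2]
width: 0.0003
t: 7.4
eef_pos: [0.4394, -0.3124, 0.0886]
ee_rot: [2.907, 1.571, -1.844]
force: [-1.6, -0.0, 1.1]
width: 0.0005
```

```bash
python3 -m inch '0.1 0 0 0 0 0;0.1 0 0 0 0 0;0.1 -0.01 0 0 0 0;0.1 0 0 0 0 0;0 0 0 0 0 0'
```

```text
t: 8.02
eef_pos: [0.4513, -0.3128, 0.0885]
ee_rot: [2.482, 1.57, -2.269]
force: [-4.9, -2.3, 2.7]
width: 0.0007
```

```bash
python3 -m inch '0.1 -0.01 0 0 0 0;0.1 0 0 0 0 0;0.1 0 0 0 0 0;0 0 0 0 0 0';python3 -m inch '0.1 -0.01 0 0 0 0;0.1 0 0 0 0 0;0 0 0 0 0 0'
```

```text
t: 8.52
eef_pos: [0.4519, -0.3127, 0.0884]
ee_rot: [1.459, 1.556, 2.99]
force: [-30.5, -2.2, 25.9]
width: 0.0002
t: 8.9
eef_pos: [0.4521, -0.3127, 0.0884]
ee_rot: [1.447, 1.547, 2.976]
force: [-48.2, 0.2, 40.8]
width: 0.0005
```

```bash
python3 -m inch '0.1 -0.01 0 0 0 0;0.1 0 0 0 0 0;0 0 0 0 0 0';python3 -m inch '0.1 -0.01 0 0 0 0;0 0 0 0 0 0'
```

```text
t: 9.28
eef_pos: [0.4524, -0.3126, 0.0884]
ee_rot: [1.442, 1.537, 2.971]
force: [-64.5, 2.4, 54.8]
width: 0.0005
t: 9.52
eef_pos: [0.4525, -0.3126, 0.0884]
ee_rot: [1.436, 1.532, 2.964]
force: [-73.2, 3.6, 62.6]
width: 0.0005
```

```bash
python3 -m inch '-0.6 0.01 0 0 0 0;-0.6 0.01 0 0 0 0;-0.8 0 0 0 0 0;0 0 0.9 0 0 0;0 0 0.9 0 0 0;0 0 0.9 0 0 0;0 0 0.9 0 0 0;0 0 0.9 0 0 0;0 0 0 0 0 0'
python3 - <<'E'
from h import *
f=arm.grab_frame("wrist");cv2.imwrite("pics/w2.png",f["frame"][...,::-1])
W=cloud(f);x,y,z=np.moveaxis(W,-1,0)
rect(W,(x>.4)&(x<.525)&(y>-.34)&(y<-.28)&(z>.11)&(z<.125),"handle")
rect(W,(x>.5)&(z>.14)&(z<.15)&(y>-.3),"studs")
rect(W,(x>.5)&(z>.1)&(z<.112)&(y<-.27),"valve")
E
```

```text
t: 10.65
eef_pos: [0.4176, -0.3135, 0.2257]
ee_rot: [-1.824, 1.565, -0.291]
force: [-0.3, -0.2, -0.7]
width: 0.0005
handle 478 c [ 476.  -313.9] s [29.7 12.2] a 87.5 mean [ 475.2 -314.7] yaw -0.0456 z 0.1167
studs 98 c [ 574.3 -258.6] s [7.4 7.2] a 5.6 mean [ 573.7 -258.9] yaw 0.8334 z 0.1447
valve 4633 c [ 559.4 -304.7] s [ 70.9 110.7] a 87.3 mean [ 559.7 -318.6] yaw 1.5259 z 0.107
```

View pics/w2.png

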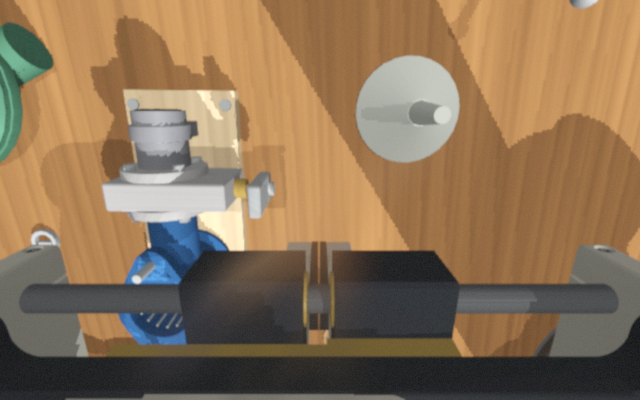

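The wrist view shows the plate at (262,195) right up against the gold gland at (240,188). It moved 40 mm to a firm stop, so the valve looks shut. Next I'll go over the cover.

```bash
python3 - <<'E'
from h import *
f=arm.grab_frame("wrist");W=cloud(f);x,y,z=np.moveaxis(W,-1,0);h=cv2.cvtColor(f["frame"],cv2.COLOR_RGB2HSV)
m=(h[...,1]>120)&(h[...,0]>12)&(h[...,0]<32)&(z>.06)&(z<.09)&(x>.45)&(x<.54)&(y<-.28)
print("gland x",W[m][:,0].min(),m.sum(),W[m].mean(0).round(3))
E
python3 -m inch '0.15 0.5 0.3 0 0 0;0.27 0.93 0.2 0 0 0;0.27 0.93 0 0 0 0;0.27 0.93 0 0 0 0;0.27 0.93 0 0 0 0.2;0.27 0.93 0 0 0 0.2;0.27 0.93 0 0 0 0.2;0.27 0.93 0 0 0 0.2;0.27 0.93 0 0 0 0.2;0.27 0.93 0 0 0 0;0.27 0.93 0 0 0 0;0.27 0.93 0 0 0 0'
python3 -m inch '0.27 0.93 0 0 0 0;0.27 0.93 0 0 0 0;0.27 0.93 0 0 0 0;0.27 0.93 0 0 0 0;0.27 0.93 0 0 0 0;0.27 0.93 0 0 0 0;0.27 0.93 0 0 0 0;0.27 0.93 0 0 0 0;0.27 0.93 0 0 0 0;0.27 0.93 0 0 0 0;0.27 0.9 0 0 0 0;0 0 0 0 0 0' 0.75 20
python3 - <<'E'
from h import *
s=arm.get_state();r=s['ee_rot'];print(s['q'].round(3),s['eef_pos'].round(4),"jaw",r[0]-r[2])
from scipy.spatial.transform import Rotation as R;print(R.from_euler('xyz',r).as_matrix().round(4))
f=arm.grab_frame("wrist");cv2.imwrite("pics/w3.png",f["frame"][...,::-1])
W=cloud(f);x,y,z=np.moveaxis(W,-1,0)
B=(x>.52)&(x<.68)&(y>.2)&(y<.38)
rect(W,B&(z>.055)&(z<.065),"rib");rect(W,B&(z>.008)&(z<.025),"flange")
E
```

```text
gland x 0.49136014836179825 212 [ 0.497 -0.316  0.076]
t: 12.25
eef_pos: [0.5087, 0.0105, 0.2383]
ee_rot: [1.559, 1.57, -3.104]
force: [1.1, 0.3, 0.2]
width: 0.0003
t: 13.75
eef_pos: [0.598, 0.3171, 0.2374]
ee_rot: [2.201, 1.57, -2.461]
force: [-0.7, -0.9, -0.0]
width: 0.0658
[ 0.775  0.357  0.034 -0.    -1.249 -0.725] [0.598  0.3171 0.2374] jaw 4.6623246598078225
[[-9.000e-04 -9.987e-01 -5.000e-02]
 [-7.000e-04 -5.000e-02  9.987e-01]
 [-1.000e+00  1.000e-03 -7.000e-04]]
rib 629 c [596.2 298.5] s [12.9 51.5] a 2.8 mean [596.4 297.7] yaw 0.0535 z 0.06
flange 3935 c [596.5 298.2] s [ 80.2 114.9] a 33.6 mean [596.7 294.9] yaw 0.0542 z 0.0137
```

View pics/w3.png

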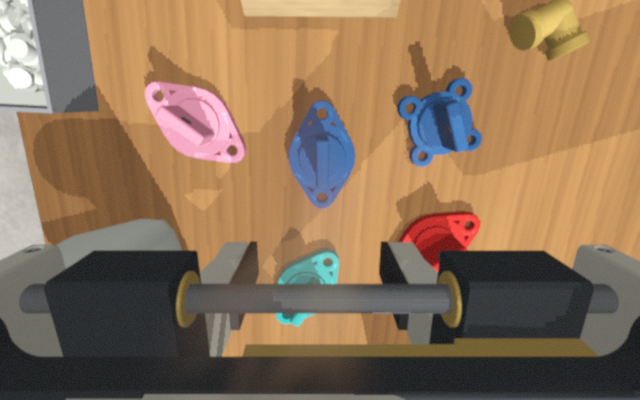

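The view shows the blue oval cover at (322,155) with its rib upright between the open jaws. Its pose of (0.596, 0.299), yaw 0.053 agrees with the top camera. The gland gap is about 10 mm, so the valve is shut.

```bash
python3 -m inch '-0.06 -0.3 -0.6 0 0 0;0 -0.31 -0.9 0 0 0;0 0 -0.9 0 0 0;0 0 -0.9 0 0 0;0 0 -0.9 0 0 0;0 0 -0.9 0 0 0;0 0 -0.9 0 0 0;0 0 -0.6 0 0 0;0 0 -0.35 0 0 0;0 0 -0.1 0 0 0;0 0 0 0 0 0'
```

```text
t: 15.18
eef_pos: [0.5964, 0.2966, 0.0276]
ee_rot: [-1.049, 1.57, 0.57]
force: [-0.9, -0.5, -0.3]
width: 0.0656
```

```bash
python3 -m inch '0 0 0 0 0 0;0 0 0 0 0 0;0 0 0 0 0 0;0 0 0 0 0 0;0 0 0 0 0 0;0 0 0 0 0 0' 0 45
```

```text
t: 15.92
eef_pos: [0.5959, 0.2963, 0.027]
ee_rot: [2.036, 1.571, -2.627]
force: [-0.8, -0.3, 0.2]
width: 0.0137
```

```bash
python3 -m inch '0 0 0.3 0 0 0;0 0 0.6 0 0 0;0 0 0.8 0 0 0;0 0 0.9 0 0 0;0 0 0.9 0 0 0;0 0 0.9 0 0 0;0 0 0.9 0 0 0;0 0 0.9 0 0 0;0 0 0.8 0 0 0;0 0 0.5 0 0 0;0 0 0 0 0 0;0 0 0 0 0 0'
python3 - <<'E'
from h import *
f=arm.grab_frame("scene");cv2.imwrite("pics/s2.png",f["frame"][...,::-1])
print(arm.get_state()['width'])
E
```

```text
t: 17.42
eef_pos: [0.5954, 0.2962, 0.251]
ee_rot: [1.911, 1.569, -2.752]
force: [0.1, 0.3, -4.0]
width: 0.0137
0.01373641357839271
```

View pics/s2.png

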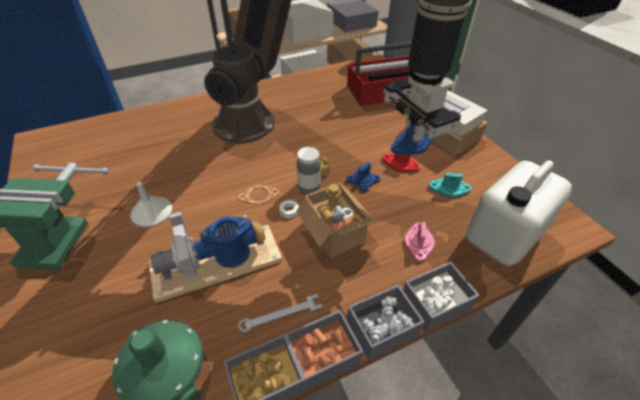

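Scene view: the oval cover is gripped and lifted at (408,140), and everything else is in place.

```bash
python3 -m inch '0 -0.4 0.2 0 0 0;0 -0.7 0.2 0 0 0;0 -0.9 0 0 0 0;0 -0.9 0 0 0 0;0 -0.9 0 0 0 0;0 -0.9 0 0 0 0;0 -0.9 0 0 0 0;0 -0.9 0 0 0 0;0 -0.9 0 0 0 0;0 -0.9 0 0 0 0;0 -0.9 0 0 0 0;0 -0.9 0 0 0 0'
python3 -m inch '-0.1 -0.9 0 0 0 -0.2;-0.1 -0.7 0 0 0 -0.2;-0.1 -0.6 0 0 0 -0.2;-0.1 -0.5 0 0 0 -0.2;-0.1 -0.3 0 0 0 -0.2;-0.1 0 0 0 0 -0.13;0 0 0 0 0 0;0 0 0 0 0 0'
cat > m.py <<'E'
from h import *
s=arm.get_state();r=s['ee_rot'];print(s['eef_pos'].round(4),"jaw yaw",round((np.pi/2-(r[0]-r[2]))%np.pi,4),s['force'].round(1))
for n in("wrist","top"):
    f=arm.grab_frame(n);cv2.imwrite(f"pics/{n}_{s['t']:.1f}.png",f["frame"][...,::-1]);W=cloud(f);x,y,z=np.moveaxis(W,-1,0)
    for nm,c in(("stud+",(.579,-.158)),("stud-",(.575,-.258))): rect(W,(np.hypot(x-c[0],y-c[1])<.02)&(z>.135)&(z<.152),n+nm)
    rect(W,(np.hypot(x-.577,y+.208)<.09)&(z>.117)&(z<.125),n+"potflange")
E
python3 m.py; ls pics
```

```text
t: 18.98
eef_pos: [0.5955, -0.0088, 0.2641]
ee_rot: [-1.52, 1.571, 0.099]
force: [-0.2, 0.7, -3.6]
width: 0.0137
t: 19.98
eef_pos: [0.5782, -0.0961, 0.2641]
ee_rot: [-1.257, 1.571, 0.265]
force: [0.9, 0.6, -3.2]
width: 0.0132
[ 0.5782 -0.0961  0.2641] jaw yaw 3.0926 [ 0.9  0.6 -3.2]
wriststud+ 75 c [ 579.8 -158.5] s [7.2 7.6] a 87.0 mean [ 579.5 -158.5] yaw 0.1688 z 0.1452
wriststud- few 0
wristpotflange 5503 c [ 578.9 -205.6] s [107.1  81.3] a 56.3 mean [ 577.3 -207.4] yaw -0.049 z 0.1202
topstud+ few 0
topstud- 9 c [ 576.  -256.4] s [6.8 5.9] a 82.0 mean [ 575.2 -255.8] yaw 0.0121 z 0.1469
toppotflange 160 c [ 558.4 -225.9] s [28.6 97.7] a 23.9 mean [ 558.7 -229.5] yaw 0.4251 z 0.1208
s2.png
scene0.png
top0.png
top0c.png
top_20.0.png
w1.png
w2.png
w3.png
wrist_20.0.png
```

View pics/wrist_20.0.png

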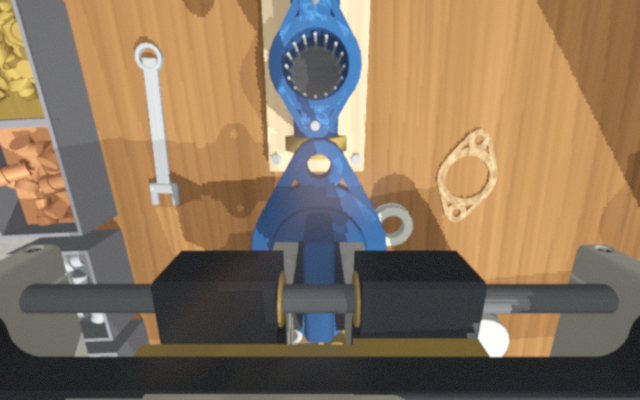

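The wrist view shows the cover held level, its −y hole at (320,163) and the strainer ahead at (315,60). I'll move above the studs, staying high, and measure the cover's hole.

```bash
python3 -m inch '-0.04 -0.4 0 0 0 0;0 -0.7 0 0 0 0;0 -0.8 0 0 0 0;0 -0.8 0 0 0 0;0 -0.6 0 0 0 0;0 -0.4 0 0 0 0;0 -0.13 0 0 0 0;0 0 0 0 0 0;0 0 0 0 0 0'
cat > c.py <<'E'
from h import *
s=arm.get_state();r=s['ee_rot'];print(s['eef_pos'].round(4),"jaw yaw",round((np.pi/2-(r[0]-r[2]))%np.pi-np.pi,4),s['force'].round(1))
t=s['eef_pos'];f=arm.grab_frame("wrist");cv2.imwrite(f"pics/wc_{s['t']:.1f}.png",f["frame"][...,::-1]);W=cloud(f);x,y,z=np.moveaxis(W,-1,0)
h=cv2.cvtColor(f["frame"],cv2.COLOR_RGB2HSV);rr=np.mgrid[0:400,0:640][0]
m=(abs(x-t[0])<.06)&(y<t[1]-.03)&(y>t[1]-.09)&(abs(z-(t[2]-.014))<.012)&(rr<240)
p=W[m];zz=np.median(p[:,2]);A=np.c_[p[:,:2]-t[:2],np.ones(len(p))];k=np.linalg.lstsq(A,p[:,2],rcond=None)[0]
print("flange top",zz,"underside",zz-.013,"tilt",k[:2].round(3),"ymin",p[:,1].min(),len(p))
# axis: mid x of flange per y-slice
M=m.astype(np.uint8);cs,_=cv2.findContours(M,cv2.RETR_CCOMP,cv2.CHAIN_APPROX_NONE)
for c in cs:
    a=cv2.contourArea(c)
    if 60<a<2500:
        (u,v),w,_=cv2.fitEllipse(c);print("hole px",round(u),round(v),np.round(w,1),"world",ray(f,u,v,zz).round(4))
ys=np.arange(t[1]-.062,t[1]-.03,.004);mid=[(np.percentile(q:=p[abs(p[:,1]-Y)<.002][:,0],1)+np.percentile(q,99))/2 for Y in ys if (abs(p[:,1]-Y)<.002).sum()>10]
print("mids",np.round(mid,4))
E
python3 c.py; ls pics | tail -3
```

```text
t: 21.2
eef_pos: [0.5769, -0.211, 0.2641]
ee_rot: [-0.665, 1.571, 0.857]
force: [-0.2, 0.9, -2.9]
width: 0.0135
[ 0.5769 -0.211   0.2641] jaw yaw -0.0493 [-0.2  0.9 -2.9]
flange top 0.2502803912920312 underside 0.2372803912920312 tilt [0.003 0.018] ymin -0.27325327145847716 3497
hole px 318 163 [20.7 23. ] world [ 0.5758 -0.2599  0.2503]
mids [0.5759 0.5759 0.5761 0.5765 0.5765 0.5765 0.577  0.5774]
w3.png
wc_21.2.png
wrist_20.0.png
```

```bash
python3 -m inch '-0.02 0 -0.3 0 0 0;0 0 -0.5 0 0 0;0 0 -0.5 0 0 0;0 0 -0.5 0 0 0;0 0 -0.4 0 0 0;0 0 -0.3 0 0 0;0 0 -0.2 0 0 0;0 0 0 0 0 0;0 0 0 0 0 0;0 0 0 0 0 0;0 0 0 0 0 0'; python3 c.py
python3 - <<'E'
from h import *
f=arm.grab_frame("scene");a=f["frame"][120:300,120:340,::-1];b=arm.grab_frame("wrist")["frame"][...,::-1][100:260,220:420]
cv2.imwrite("pics/fin.png",np.vstack([cv2.resize(a,(480,300*480//367),interpolation=3),cv2.resize(b,(480,200*480//250//2*1),interpolation=3)]))
E
```

```text
t: 22.62
eef_pos: [0.5763, -0.2115, 0.1834]
ee_rot: [-1.557, 1.57, -0.036]
force: [0.1, -0.4, -2.8]
width: 0.0141
[ 0.5763 -0.2115  0.1834] jaw yaw -0.0499 [ 0.1 -0.4 -2.8]
flange top 0.1695466159314487 underside 0.1565466159314487 tilt [0.002 0.019] ymin -0.2738286853171555 3490
hole px 318 163 [21. 23.] world [ 0.5752 -0.2605  0.1695]
mids [0.5754 0.5753 0.5755 0.576  0.5759 0.576  0.5764 0.5768]
```

View pics/fin.png

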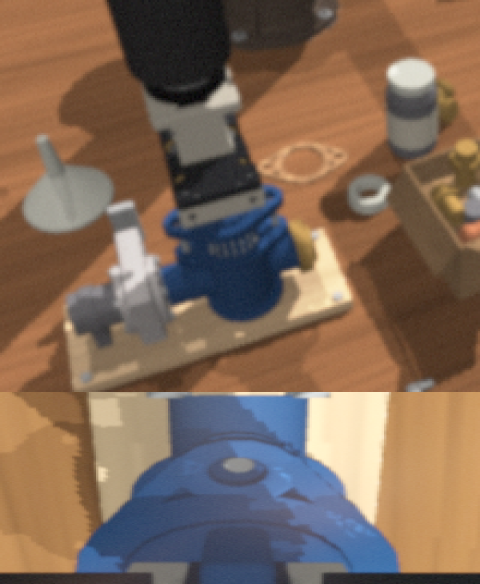

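The scene crop shows the cover level just above the pot, valve handle in. In the wrist crop the stud tip shows in the middle of the cover's hole. Handing in.

```bash
python3 -c "
from h import *
print(arm.job_done());s=arm.get_state();print(s['t'],s['eef_pos'],s['width'],s['force'])"
```

```text
the job is handed in; nothing more can be done
None
the job is handed in; nothing more can be done
```

The slide valve is shut, and the arm is holding the oval cover level over the strainer's studs. I handed the job in at about 23 s of the 67 s; no verdict comes back.

- **Valve:** I pushed the handle with closed fingers, and it moved about 40 mm to a firm stop. The gap from plate to gland then measured about 10 mm, which matches fully shut. I kept pressing after the stop, up to about 73 N sideways and 63 N upwards. That is below the 120 N wrist limit, but more than was needed.
- **Cover:** I gripped it by the rib at 45 N and carried it with its underside about 0.22–0.24 m up, well above the carton and the jar. The finger opening read about 14 mm throughout.
- **Last checks:**
  - The underside is about 11.5 mm above the stud tips.
  - The long axis is within about 0.01 rad of the stud line.
  - Tilt is about 0.02 rad.
  - The stud tip shows in the middle of the cover's −y hole. I did not check the +y hole separately.
  - The wrist force shows only the cover's weight, about 3 N.
- **Disagreement:** along the strainer's length, the hole put the cover about 1.8 mm off centre and the flange tip about 0.2 mm. Both are well inside the 6 mm limit, so I did not correct it.

In the pictures I viewed, nothing else appears to have moved. I did not re-measure the other objects' positions at the end.

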